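Find and shim the soft foot of a dosing pump

TASK

The dosing pump rocks on its bed because one of its four feet is not packed. Gently press the corners of its base plate in turn to find the one that gives, then slide the orange-handled tapered shim in from the side under that foot until it is just snug, without jacking the pump up or shoving it along. Let go of the shim, press that corner once more to prove that it now stands firm, and leave the brass ring and the tools beside the bed where they lie.

Things in the scene. Friction and masses are not known exactly. Their poses are not given: they have to be found in the camera images.
- pump: Dosing pump set, 2 kg, loose on its bed: grey base plate 200 (x) x 150 (y) x 8 mm, green motor and white pump head along its x axis (within 30 mm of it, up to 85 mm above the origin). Origin: centre, level with the undersides of its feet; z up. Four feet, 34 (x) x 30 (y) x 10 mm high, centred at x = +-78, y = +-58 mm. It stands level on a 30 mm post under its centre and on three of the feet.
- pump_plate (a point): Centre of the base plate's top face, 18 mm above the pump's origin, same axes. Press points: thin bright discs 22 mm across on this face, over the feet (x = +-78, y = +-58 mm). About 3 to 4 N over the loose foot tips the set 4 to 7 mm down onto the deck there; released, it comes back level. The other corners do not give. More than 45 N damages the set.
- bed: Fixed bed with a flat blue deck 240 (x) x 320 (y) mm. Origin: centre of its underside, on the bench, straight below the pump's; same axes. The pump's feet are 23 mm above it, the deck's top 15.5 to 18 mm (varies). Steel pads fill the space under three feet, so no shim goes in there; under the fourth, unknown which, is a gap of 5 to 7.5 mm. The deck is free for 85 mm beside the pump at +y and -y.
- shim_grip (a point): Loose tapered steel shim, 0.09 kg, with an upright orange grip block 32 (x) x 20 (y) x 42 mm high; at first flat on the bench, left or right of the bed. This point is in the middle of the block, 26 mm above the shim's flat underside; +x points along the shim to its thin nose, z up. Grasp across y (20 mm). Slide it in on the deck along the pump's y axis, from its +y or -y side.
- shim_nose (a point): Middle of the shim's thin front edge, 76 mm ahead (+x) of shim_grip, 1.5 mm above the underside. The steel tongue, 24 mm wide, 60 mm long, rises evenly from 3 mm thick at the nose to 10 mm at the grip block: it becomes snug 17 to 39 mm in from the foot's outer edge, at a push of a few newtons, and then holds by friction; some 10 mm farther it jacks the pump up too far.
- coupling: Bystander: brass ring 60 mm across, 22 mm high, on the side of the bed without the shim. Origin: centre of its underside.
- wrench: Bystander: wrench lying on the left.
- screwdriver: Bystander: screwdriver lying on the right.

How it is judged:
By the outcome, as a careful person would: the job done as asked, in the order asked, and still so for the second after the job is handed in, with the robot touching nothing.
It also fails if it takes over 72 s, if anything falls off the work surface, if the arm or the gripper's body presses on something with over 40 N, if the wrist force passes 120 N, or if a joint passes its speed limit or range.

ROBOT

A 7-joint arm with a two-finger parallel gripper is mounted at the origin on the work surface. World frame = base frame: x ahead of the robot, y to its left, z up, the work surface at z = 0. Lengths are in m, angles in rad, forces in N, time in s.
With the tool pointing down it reaches from about 0.425 to 0.925 m from the base axis. Payload 6.8 kg.
Tool frame: the origin (TCP) lies on the mounting face of the last link; the fingertips stand 173 mm ahead of it and the grasp point (between the pads) lies 155 mm ahead of it; y points along the fingers, x is the direction in which the jaws open and shut, and the axes are right-handed (so a half turn about y gives the same grasp; the last joint's range is limited). The gripper opens to 85 mm and grips with 20 to 120 N. Pads are 22 mm wide; open, the fingers measure 114 mm over their backs; the gripper's body (76 mm by 85 mm) begins 54 mm behind the grasp point. The pads swing forward as they close: fully open they stand 13 mm farther back than shut.
Start: joints at [-1.292, 0.477, 0.022, 1.555, -0.011, 1.109, -0.083], TCP at [0.255, 0.625, 0.405] pointing down, gripper open.
Joint ranges: [-2.96, 2.96], [-0.34, 2.1], [-1.41, 1.46], [0.24, 2.44], [-1.37, 4.51], [0.17, 1.92], [-2.96, 2.96]. Speed limits (rad/s): [2.39, 2.39, 3.14, 3.14, 3.14, 3.14, 3.14].

INTERFACE

Orientations are given as a rotation vector (axis times angle).
In Python, from bench import r gives the robot as it stands.
- The arm moves only by the tool step_arm, never from a script. Its arguments are lists of equal length, an entry for each row: "xyz": the shift along the tool's x, y, z scaled (see below), a list of three; "rotation": the turn, a rotation vector about the tool's x, y, z scaled (see below), a list of three. A call has 1 to 20 rows; each row is the pose to reach, as a shift and turn from the pose measured when the call began, along the tool's axes at that moment; what a row does not reach only later rows make up. The controller multiplies each number of a shift by 30 cm and each number of a turn by 90 degrees. A row lasts 1/8 s, in which the tool goes at most 62.5 mm and 10.7 degrees, less where a joint would pass 70% of its speed; a pose out of reach is approached as far as the arm can. A call with a number of a shift or a turn outside -1 to 1 is refused whole. A call with a gripper value outside its range is refused whole. "grip" is the closure, from 0 (fully open) to 1 (shut), set as the call begins (left out, the last holds). The fingers move at their own pace and stop on an object; "force" is the grip in N (left out, the last holds). Time passes only in rows, so rows that repeat a pose let the fingers close. It gives the time, the measured TCP pose, the force and the opening at its end, in the units of the state.
- r.get_obs(): the state, without advancing time (a new reading comes with each control period).
- r.grab_frame(name): name is "scene" or "top" or "wrist"; returns a dict with "pixels" (480x640x3 uint8, red, green, blue), "fx", "fy", "cx", "cy" (pixels), "dist_coeffs" ([k1, k2, p1, p2, k3] as OpenCV has them; the pictures are not rectified), "position" and "attitude" of the camera in the world; the wrist camera has in their place "mount" (4x4, takes a point from camera to tool coordinates, whose origin is the TCP and whose axes are the tool frame's). Camera axes: x right, y down, z forward; pixel columns grow to the right and rows downward; lengths in m; the calibration is good to about 2 mm. A picture is of the moment at which its call begins: read the wrist's pose just before it. There is no depth.
- r.hand_in(): hands the job in, once; it reports no verdict.
The state is a dict: "clock": time; "joints": joint angles; "qvel": joint speeds; "tau": joint torques, N m; "tcp_pos": TCP position; "orientation": TCP orientation; "contact_force": force on the tool from outside, world axes, zero at the start; "moment": the same for the moment, N m; "grip_width": finger opening in m.
Only numpy, scipy, OpenCV 4.12 (cv2) and the standard library are available. Lean on these libraries where they do the work, as an engineer would, in place of code of your own. Each camera call takes 0.05 s, during which the arm holds its last target.

## Working session

There is one attempt and no reset: what is moved stays moved. The work goes in short steps, Python scripts to look and compute and a tool call to move; the robot and the scene stay as the last step left them, time stands still between calls to the robot, and variables do not carry over. Pictures are saved under pics/ and viewed, and the job is handed in when it is done.

Besides the shell and the picture viewer there is one more tool, called after "Request:" in YAML: its name, and indented under it one key for each argument. step_arm: Moves the arm, as the interface text tells. Its arguments: {"type":"object","properties":{"xyz":{"type":"array"},"rotation":{"type":"array"},"grip":{"type":"number"},"force":{"type":"number"}},"required":["xyz","rotation"]}

```bash
ls; mkdir -p pics; python3 - <<'E'
from bench import r
import cv2,json
print(r.get_obs())
for n in ("scene","top","wrist"):
    f=r.grab_frame(n)
    cv2.imwrite(f"pics/{n}0.png",f["pixels"][:,:,::-1])
    print(n,{k:v for k,v in f.items() if k!="pixels"})
E
```

```text
pics
{'clock': 0.0, 'joints': array([-1.29209958,  0.47781572,  0.02237595,  1.55647084, -0.01148428,
        1.10927804, -0.08311752]), 'qvel': array([-1.83674469e-04,  1.93828392e-03, -6.87448832e-04,  2.27918233e-04,
       -1.11670659e-03,  9.78729792e-05, -6.88445305e-04]), 'tau': array([-4.34824406e-04, -5.96441281e+01,  1.60762802e+00, -2.81194550e+01,
        1.24472310e-02,  9.34324897e-03, -5.41729168e-07]), 'tcp_pos': array([0.25453387, 0.62487057, 0.40370746]), 'orientation': array([-1.36891882, -0.91869304,  0.92104922]), 'contact_force': array([-0.86640317, -0.70374219, -0.77159184]), 'moment': array([-0.00078543, -0.02594159, -0.03087823]), 'grip_width': 0.08537048307329372}
scene {'fx': 621.5880486682603, 'fy': 621.5880486682603, 'cx': 317.06438012282075, 'cy': 247.5603533177142, 'dist_coeffs': array([0.01061764, 0.        , 0.        , 0.        , 0.        ]), 'position': array([ 1.62594327, -0.06584624,  0.89287492]), 'attitude': array([-1.73986643, -1.61123021,  0.79961485])}
top {'fx': 521.7278698964544, 'fy': 521.7278698964544, 'cx': 319.60585222328234, 'cy': 239.71380883947447, 'dist_coeffs': array([-0.11202809,  0.        ,  0.        ,  0.        ,  0.        ]), 'position': array([0.39103371, 0.00471293, 1.14432227]), 'attitude': array([-2.19189651,  2.13843401, -0.15363835])}
wrist {'fx': 358.99181383444295, 'fy': 358.99181383444295, 'cx': 314.7087217597798, 'cy': 245.23319273234316, 'dist_coeffs': array([-0.02555638,  0.        ,  0.        ,  0.        ,  0.        ]), 'mount': array([[ 9.99999993e-01, -1.15870846e-04, -1.64016614e-05,
         1.55447953e-04],
       [-1.48334885e-05, -2.64526394e-01,  9.64378446e-01,
         3.02586086e-02],
       [-1.16082019e-04, -9.64378439e-01, -2.64526394e-01,
         6.75341257e-02],
       [ 0.00000000e+00,  0.00000000e+00,  0.00000000e+00,
         1.00000000e+00]])}
```

View pics/scene0.png

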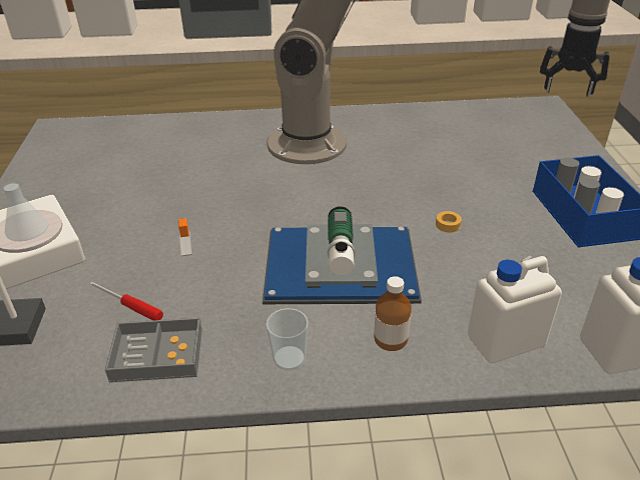

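View pics/top0.png

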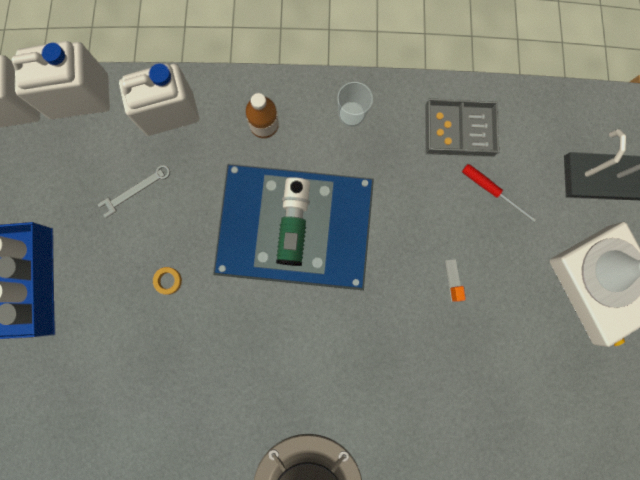

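```bash
python3 - <<'E'
from scipy.spatial.transform import Rotation as R
import numpy as np
print(R.from_rotvec([-1.36891882, -0.91869304,  0.92104922]).as_matrix().round(3))
E
```

```text
[[ 0.377 -0.001 -0.926]
 [ 0.926 -0.002  0.377]
 [-0.002 -1.    -0.   ]]
```

```bash
cat > h.py <<'E'
from bench import r
import numpy as np, cv2
from scipy.spatial.transform import Rotation as R
def frame(n,save=None):
    o=r.get_obs(); f=r.grab_frame(n)
    f['K']=np.array([[f['fx'],0,f['cx']],[0,f['fy'],f['cy']],[0,0,1]])
    if n=='wrist':
        T=np.eye(4);T[:3,:3]=R.from_rotvec(o['orientation']).as_matrix();T[:3,3]=o['tcp_pos']
        M=T@f['mount'];f['Rc']=M[:3,:3];f['p']=M[:3,3]
    else: f['Rc']=R.from_rotvec(f['attitude']).as_matrix();f['p']=np.array(f['position'])
    if save: cv2.imwrite('pics/'+save,f['pixels'][:,:,::-1])
    return f
def cast(f,uv,z):
    uv=np.array(uv,float).reshape(-1,1,2)
    n=cv2.undistortPoints(uv,f['K'],np.array(f['dist_coeffs'])).reshape(-1,2)
    d=np.c_[n,np.ones(len(n))]@f['Rc'].T
    return f['p']+d*((z-f['p'][2])/d[:,2])[:,None]
def proj(f,P):
    P=np.array(P,float).reshape(-1,3)
    rv=cv2.Rodrigues(f['Rc'].T)[0]; tv=-f['Rc'].T@f['p']
    return cv2.projectPoints(P,rv,tv,f['K'],np.array(f['dist_coeffs']))[0].reshape(-1,2)
def blobs(mask,amin=10):
    n,l,s,c=cv2.connectedComponentsWithStats(mask.astype(np.uint8))
    return [(c[i].round(1),s[i].tolist()) for i in range(1,n) if s[i,4]>=amin]
def st():
    o=r.get_obs();Rm=R.from_rotvec(o['orientation']).as_matrix()
    return o,Rm
def move(target,Rt):
    "prints shift/turn in call units to reach TCP target with rotation Rt"
    o,Rm=st()
    print('xyz',(Rm.T@(np.array(target)-o['tcp_pos'])/0.3).round(4),'rot',(R.from_matrix(Rm.T@Rt).as_rotvec()/(np.pi/2)).round(4))
E
python3 - <<'E'
from h import *
for n in('top','scene'):
    f=frame(n);p=f['pixels'].astype(int)
    np.save('pics/%s.npy'%n,f['pixels'])
    hsv=cv2.cvtColor(f['pixels'],cv2.COLOR_RGB2HSV)
    H,S,V=[hsv[...,i].astype(int) for i in range(3)]
    w=(255*0+S<40)&(V>165)
    print(n,'bright');[print(b) for b in blobs(w,15) if b[1][4]<800]
    print('orange');[print(b) for b in blobs((H<16)&(S>200)&(V>120),20)]
    print('blue');[print(b) for b in blobs((H>100)&(H<125)&(S>150),1000)]
    print('brass');[print(b) for b in blobs((H>15)&(H<28)&(S>130)&(V>90),60)]
    c=f['pixels'][:,:,::-1]
    cr=c[150:320,200:500] if n=='top' else c[190:320,160:480]
    k=800/cr.shape[1]
    cv2.imwrite('pics/%s_crop.png'%n,cv2.resize(cr,None,fx=k,fy=k,interpolation=cv2.INTER_CUBIC))
E
```

```text
top bright
(array([63.6, 45.8]), [57, 40, 11, 16, 84])
(array([26.4, 53.7]), [11, 45, 34, 20, 359])
(array([ 0.7, 74.3]), [0, 55, 3, 43, 98])
(array([257.6,  99.6]), [251, 93, 14, 14, 162])
(array([350.3, 110.2]), [340, 104, 23, 12, 97])
(array([620.6, 145.5]), [613, 130, 13, 32, 181])
(array([291.9, 193.8]), [283, 178, 22, 29, 353])
(array([126.4, 194.6]), [112, 185, 33, 20, 76])
(array([325.1, 189.9]), [322, 188, 7, 6, 17])
(array([290.6, 212.1]), [289, 209, 4, 7, 16])
(array([  0.4, 244.2]), [0, 239, 2, 11, 17])
(array([262.7, 256.9]), [259, 253, 8, 8, 44])
(array([317.2, 262. ]), [313, 259, 9, 7, 47])
(array([  0.4, 290.5]), [0, 285, 2, 12, 20])
(array([272. , 454.3]), [269, 451, 9, 9, 39])
(array([343.4, 455.2]), [339, 452, 9, 9, 32])
orange
(array([481.6, 180.1]), [463, 165, 39, 32, 411])
(array([457.5, 293.4]), [451, 287, 14, 14, 159])
blue
(array([294.3, 227.9]), [216, 166, 155, 121, 8652])
(array([ 33.5, 279.3]), [0, 222, 54, 117, 3590])
brass
(array([166.5, 280.2]), [153, 267, 28, 27, 403])
scene bright
(array([62.5, 15.3]), [54, 0, 17, 36, 337])
(array([131.1,  14. ]), [12
[... 728 characters left out ...]
15, 47])
(array([411.4, 291.1]), [409, 289, 6, 5, 20])
(array([271.6, 291.8]), [269, 290, 6, 4, 17])
(array([271.6, 320.8]), [266, 309, 19, 27, 56])
(array([302.6, 316.1]), [292, 309, 16, 19, 32])
(array([137.3, 338. ]), [130, 337, 16, 3, 31])
(array([136.4, 345.9]), [128, 344, 19, 4, 39])
(array([289.2, 356.7]), [275, 347, 29, 21, 467])
(array([131.6, 354.8]), [123, 353, 19, 4, 40])
(array([134.9, 363.8]), [127, 363, 17, 3, 33])
orange
(array([183.1, 227.3]), [179, 219, 10, 18, 135])
(array([142.2, 307. ]), [121, 295, 42, 25, 417])
blue
(array([589.2, 205.5]), [533, 155, 107, 92, 5175])
(array([337.1, 265.5]), [265, 227, 153, 73, 4805])
brass
(array([447.9, 221.2]), [436, 211, 25, 21, 419])
```

View pics/top_crop.png

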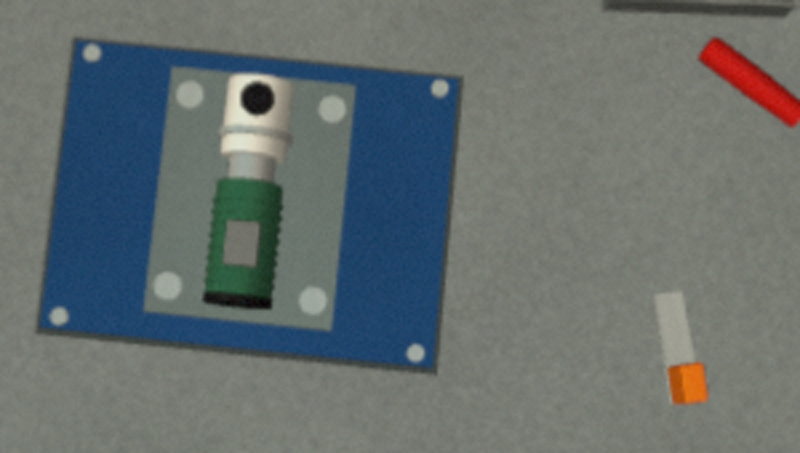

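View pics/scene_crop.png

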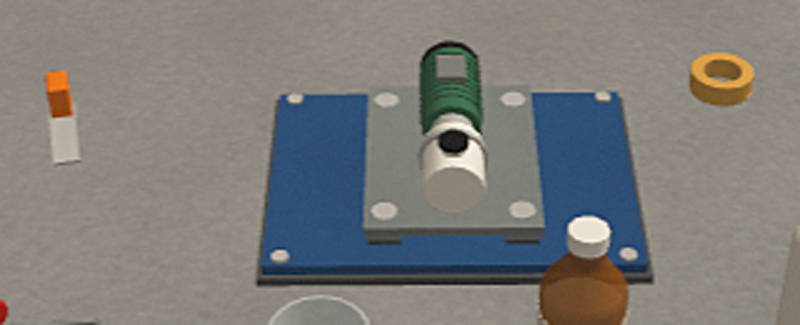

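```bash
python3 - <<'E'
from h import *
ft=frame('top'); fs=frame('scene')
t=np.array([[190,95],[332,109],[167,286],[312,301]])/2.6667+[200,150]-0.3
s=np.array([[368.4,273.5]])
print('top discs\n',cast(ft,t,.041).round(4))
print('scene discs\n',cast(fs,[[368.4,273.5],[313.2,273.7],[364.7,229.1],[314.1,229.5]],.041).round(4))
for c in (cast(ft,t,.041),cast(fs,[[368.4,273.5],[313.2,273.7],[364.7,229.1],[314.1,229.5]],.041)):
    x=(c[0]+c[1]-c[2]-c[3])/2
    print('centre',c.mean(0).round(4),'yaw',np.arctan2(x[1],x[0]),np.linalg.norm(x), np.linalg.norm(c[0]-c[1]))
m=np.array([[656,295],[682,291]])/2.6667+[200,150]-.3
print('tongue corners',cast(ft,m,.003).round(4))
m=np.array([[675,366],[704,364],[707,402],[680,404]])/2.6667+[200,150]-.3
print('block top',cast(ft,m,.047).round(4))
o=cast(ft,[457.5,293.4],.047);print(o.round(4))
print('scene tongue',cast(fs,np.array([[54,164],[79,161]])/2.5+[160,190],.003).round(4))
print('scene block top',cast(fs,np.array([[46,73],[67,71],[70,87],[48,89]])/2.5+[160,190],.047).round(4))
print('brass',cast(ft,[166.5,280.2],.022).round(3))
E
```

```text
top discs
 [[ 0.6448  0.095   0.041 ]
 [ 0.6363 -0.0203  0.041 ]
 [ 0.4891  0.1077  0.041 ]
 [ 0.4801 -0.0079  0.041 ]]
scene discs
 [[ 0.6431  0.0959  0.041 ]
 [ 0.6336 -0.0197  0.041 ]
 [ 0.4871  0.1083  0.041 ]
 [ 0.478  -0.0077  0.041 ]]
centre [0.5626 0.0436 0.041 ] yaw -0.08052069794288973 0.15640388976484085 0.11560614052737286
centre [0.5604 0.0442 0.041 ] yaw -0.07824826338399621 0.15627307838176618 0.11592851868466902
tongue corners [[ 0.495  -0.2944  0.003 ]
 [ 0.4989 -0.3165  0.003 ]]
block top [[ 0.4346 -0.2981  0.047 ]
 [ 0.4366 -0.3218  0.047 ]
 [ 0.4065 -0.3241  0.047 ]
 [ 0.4045 -0.3021  0.047 ]]
[[ 0.4211 -0.3082  0.047 ]]
scene tongue [[ 0.4994 -0.3137  0.003 ]
 [ 0.497  -0.2912  0.003 ]]
scene block top [[ 0.4167 -0.323   0.047 ]
 [ 0.4152 -0.3035  0.047 ]
 [ 0.4413 -0.2983  0.047 ]
 [ 0.4426 -0.3184  0.047 ]]
brass [[0.435 0.315 0.022]]
```

```bash
cat >> h.py <<'E'
PC=np.array([.5615,.044]);PY=-.079
def pw(x,y):
    c,s=np.cos(PY),np.sin(PY)
    return np.array([PC[0]+c*x-s*y,PC[1]+s*x+c*y])/1.0
def Rdown(yaw): # tool x direction at yaw
    x=np.array([np.cos(yaw),np.sin(yaw),0]);y=np.array([0,0,-1.]);return np.c_[x,y,np.cross(x,y)]
E
python3 - <<'E'
from h import *
Rt=Rdown(PY+np.pi/2)
for x,y in((-.078,.061),(.078,.061),(.078,-.061),(-.078,-.061)): print(pw(x,y))
move([*pw(-.078,.061),.245],Rt)
E
```

```text
[0.48855726 0.11096534]
[0.64407072 0.09865416]
[ 0.63444274 -0.02296534]
[ 0.47892928 -0.01065416]
xyz [-1.2928  0.5322 -1.3687] rot [-0.     -0.1959 -0.0003]
```

Request:
step_arm:
  xyz:
    - [-0.9,0.2,-0.95]
    - [-0.9,0.2,-0.95]
    - [-0.9,0.2,-0.95]
    - [-0.9,0.2,-0.95]
    - [-0.9,0.2,-0.95]
    - [-0.9,0.2,-0.95]
  rotation:
    - [0,-0.196,0]
    - [0,-0.196,0]
    - [0,-0.196,0]
    - [0,-0.196,0]
    - [0,-0.196,0]
    - [0,-0.196,0]
  grip: 1
  force: 20

```text
clock: 1.1
tcp_pos: [0.4083, 0.2856, 0.348]
orientation: [-1.246, -1.152, 1.15]
contact_force: [0.6, 0.6, 0.2]
grip_width: 0.0001
```

```bash
python3 - <<'E'
from h import *
move([*pw(-.078,.061),.230],Rdown(PY+np.pi/2))
E
```

```text
xyz [-0.5595  0.3934 -0.3124] rot [0.0004 0.0001 0.0002]
```

Request:
step_arm:
  xyz:
    - [-0.56,0.2,-0.312]
    - [-0.56,0.3,-0.312]
    - [-0.56,0.393,-0.312]
    - [-0.56,0.393,-0.312]
    - [-0.56,0.393,-0.312]
    - [-0.56,0.393,-0.312]
  rotation:
    - [0,0,0]
    - [0,0,0]
    - [0,0,0]
    - [0,0,0]
    - [0,0,0]
    - [0,0,0]

```text
clock: 1.85
tcp_pos: [0.4885, 0.1115, 0.2305]
orientation: [-1.245, -1.152, 1.15]
contact_force: [0.2, 0.4, -0.4]
grip_width: 0.0001
```

```bash
python3 - <<'E'
from h import *
o,_=st();print(o['tcp_pos'],o['contact_force'],o['joints'])
frame('wrist','w1.png')
move([*pw(-.078,.061),.216],Rdown(PY+np.pi/2))
E
```

```text
[0.48854452 0.11146365 0.2304798 ] [ 0.16148014  0.36048812 -0.41498079] [-0.43921974  0.44695721  0.11090983  2.11034346 -0.08741569  0.58721058
  1.22592153]
xyz [-0.0035  0.0495 -0.0003] rot [0.001 0.001 0.001]
```

View pics/w1.png

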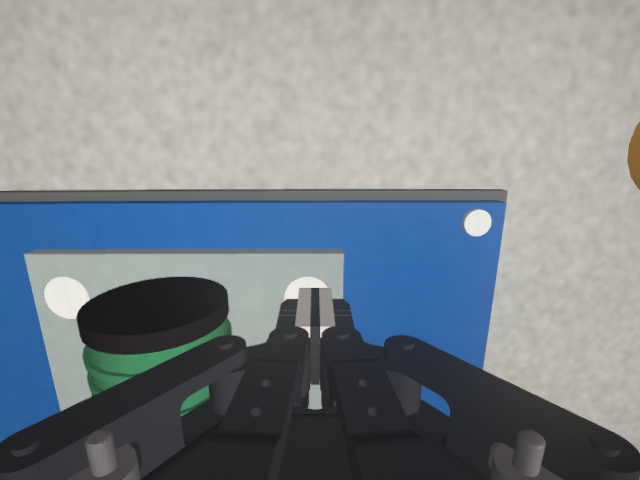

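Request:
step_arm:
  xyz:
    - [0,0.03,0]
    - [0,0.044,0]
    - [0,0.05,0]
    - [0,0.053,0]
    - [0,0.056,0]
    - [0,0.058,0]
  rotation:
    - [0,0,0]
    - [0,0,0]
    - [0,0,0]
    - [0,0,0]
    - [0,0,0]
    - [0,0,0]

```text
clock: 2.65
tcp_pos: [0.4887, 0.112, 0.2144]
orientation: [-1.245, -1.154, 1.15]
contact_force: [-5.4, -0.9, 19.7]
grip_width: -0.0001
```

Request:
step_arm:
  xyz:
    - [0,-0.05,0]
    - [0,-0.05,-0.2]
    - [0,-0.05,-0.4]
    - [0,-0.05,-0.52]
    - [0,-0.03,-0.52]
    - [0,-0.02,-0.52]
    - [0,-0.015,-0.52]
  rotation:
    - [0,0,0]
    - [0,0,0]
    - [0,0,0]
    - [0,0,0]
    - [0,0,0]
    - [0,0,0]
    - [0,0,0]

```text
clock: 3.52
tcp_pos: [0.643, 0.1002, 0.2189]
orientation: [-1.243, -1.153, 1.151]
contact_force: [0.2, -0.9, 0.5]
grip_width: -0.0
```

```bash
python3 - <<'E'
from h import *
o,_=st();print(o['tcp_pos'],o['contact_force'])
move([*pw(.078,.061),.2155],Rdown(PY+np.pi/2))
E
```

```text
[0.64298614 0.10020519 0.21889592] [ 0.18571407 -0.85790013  0.45742563]
xyz [-0.0049  0.0113 -0.004 ] rot [-0.0001  0.0012  0.001 ]
```

Request:
step_arm:
  xyz:
    - [-0.005,0.01,-0.004]
    - [-0.005,0.013,-0.004]
    - [-0.005,0.0155,-0.004]
    - [-0.005,0.017,-0.004]
  rotation:
    - [0,0,0]
    - [0,0,0]
    - [0,0,0]
    - [0,0,0]

```text
clock: 4.03
tcp_pos: [0.6439, 0.0986, 0.2145]
orientation: [-1.243, -1.153, 1.151]
contact_force: [-3.8, -0.4, 8.6]
grip_width: -0.0001
```

Request:
step_arm:
  xyz:
    - [0,-0.2,0]
    - [0,-0.3,-0.0]
    - [-0.15,-0.3,0]
    - [-0.3,-0.3,0]
    - [-0.407,-0.3,0]
    - [-0.407,-0.25,0]
    - [-0.407,-0.1,0]
    - [-0.407,-0.03,0]
    - [-0.407,-0.015,0]
  rotation:
    - [0,0,0]
    - [0,0,0]
    - [0,0,0]
    - [0,0,0]
    - [0,0,0]
    - [0,0,0]
    - [0,0,0]
    - [0,0,0]
    - [0,0,0]

```text
clock: 5.15
tcp_pos: [0.634, -0.0221, 0.2171]
orientation: [-1.24, -1.151, 1.154]
contact_force: [-0.1, 1.1, -0.4]
grip_width: 0.0003
```

```bash
python3 - <<'E'
from h import *
o,_=st();print(o['tcp_pos'],o['contact_force'])
move([*pw(.078,-.061),.2138],Rdown(PY+np.pi/2))
E
```

```text
[ 0.63398576 -0.02208678  0.2171121 ] [-0.1425163   1.0611361  -0.35798791]
xyz [-0.0028  0.011  -0.0018] rot [-0.0024  0.002   0.0011]
```

Request:
step_arm:
  xyz:
    - [-0.003,0.003,-0.002]
    - [-0.003,0.006,-0.002]
    - [-0.003,0.009,-0.002]
    - [-0.003,0.011,-0.002]
  rotation:
    - [0,0.002,0]
    - [0,0.002,0]
    - [0,0.002,0]
    - [0,0.002,0]

```text
clock: 5.65
tcp_pos: [0.6348, -0.0231, 0.2145]
orientation: [-1.242, -1.15, 1.151]
contact_force: [-1.9, -0.1, 7.5]
grip_width: -0.0001
```

Request:
step_arm:
  xyz:
    - [0,-0.04,0]
    - [0,-0.05,0.2]
    - [0,-0.05,0.4]
    - [0,-0.05,0.52]
    - [0,-0.03,0.52]
    - [0,-0.02,0.52]
    - [0,-0.015,0.52]
  rotation:
    - [0,0,0]
    - [0,0,0]
    - [0,0,0]
    - [0,0,0]
    - [0,0,0]
    - [0,0,0]
    - [0,0,0]

```text
clock: 6.52
tcp_pos: [0.4806, -0.0108, 0.2196]
orientation: [-1.243, -1.151, 1.15]
contact_force: [-0.5, 0.5, 0.2]
grip_width: -0.0002
```

```bash
python3 - <<'E'
from h import *
o,_=st();print(o['tcp_pos'],o['contact_force'])
move([*pw(-.078,-.061),.2138],Rdown(PY+np.pi/2))
E
```

```text
[ 0.48059948 -0.0107598   0.21957777] [-0.50975815  0.48180356  0.177534  ]
xyz [-0.0001  0.0193  0.0056] rot [-0.0008 -0.0001  0.0013]
```

Request:
step_arm:
  xyz:
    - [0,0.01,0.005]
    - [0,0.014,0.005]
    - [0,0.017,0.005]
    - [0,0.0195,0.005]
  rotation:
    - [0,0,0]
    - [0,0,0]
    - [0,0,0]
    - [0,0,0]

```text
clock: 7.02
tcp_pos: [0.4791, -0.0107, 0.2138]
orientation: [-1.243, -1.151, 1.15]
contact_force: [-1.3, -0.3, 4.5]
grip_width: -0.0002
```

Request:
step_arm:
  xyz:
    - [0,0.004,0]
    - [0,0.008,0]
    - [0,0.011,0]
    - [0,0.013,0]
  rotation:
    - [0,0,0]
    - [0,0,0]
    - [0,0,0]
    - [0,0,0]

```text
clock: 7.52
tcp_pos: [0.4789, -0.0111, 0.21]
orientation: [-1.243, -1.15, 1.15]
contact_force: [-4.5, -2.2, 11.4]
grip_width: -0.0001
```

Request:
step_arm:
  xyz:
    - [0,-0.01,0]
    - [0,-0.03,0]
    - [0,-0.15,0]
    - [0,-0.3,0]
    - [0,-0.3,0]
  rotation:
    - [0,0,0]
    - [0,0,0]
    - [0,0,0]
    - [0,0,0]
    - [0,0,0]

```text
clock: 8.15
tcp_pos: [0.4804, -0.0111, 0.3031]
orientation: [-1.247, -1.155, 1.146]
contact_force: [-0.4, 0.2, -0.7]
grip_width: -0.0001
```

```bash
python3 - <<'E'
from h import *
o,_=st();print(o['tcp_pos'],o['contact_force'])
move([.422,-.311,.28],Rdown(.09+np.pi/2))
E
```

```text
[ 0.48041879 -0.01110948  0.30305209] [-0.35132724  0.17474133 -0.65509716]
xyz [-1.0122  0.0731  0.1149] rot [ 0.0032 -0.108   0.0017]
```

Request:
step_arm:
  xyz:
    - [-1,0,0.115]
    - [-1,0,0.115]
    - [-1,0.07,0.115]
    - [-1,0.07,0.115]
    - [-1,0.07,0.115]
    - [-1,0.07,0.115]
    - [-1,0.07,0.115]
  rotation:
    - [0,-0.108,0]
    - [0,-0.108,0]
    - [0,-0.108,0]
    - [0,-0.108,0]
    - [0,-0.108,0]
    - [0,-0.108,0]
    - [0,-0.108,0]
  grip: 0.2

```text
clock: 9.02
tcp_pos: [0.4221, -0.3068, 0.2801]
orientation: [-1.166, -1.28, 1.27]
contact_force: [0.7, 0.4, -0.2]
grip_width: 0.068
```

```bash
python3 - <<'E'
from h import *
o,_=st();print(o['tcp_pos'],o['contact_force'],o['grip_width'])
f=frame('wrist','w2.png')
print(proj(f,[[.4225,-.311,.047],[.4975,-.304,.003]]))
f=frame('top');cv2.imwrite('pics/t2.png',f['pixels'][130:330,180:500,::-1])
E
```

```text
[ 0.42214756 -0.3067911   0.28012735] [ 0.7142692   0.4078186  -0.22622356] 0.0680375528799339
[[305.56595195 262.71209995]
 [307.75762015 337.64397324]]
```

View pics/w2.png

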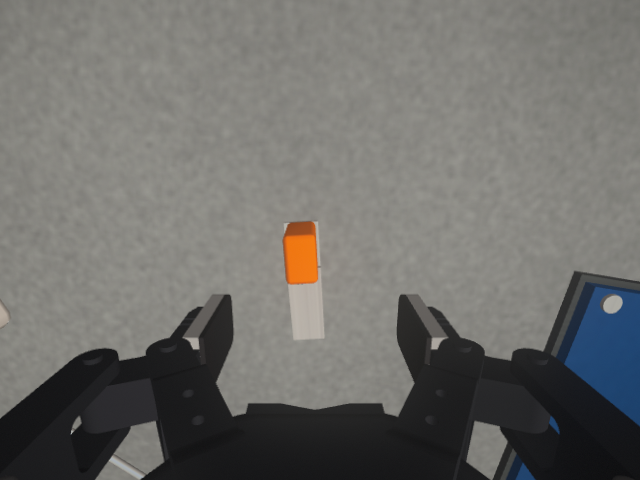

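View pics/t2.png

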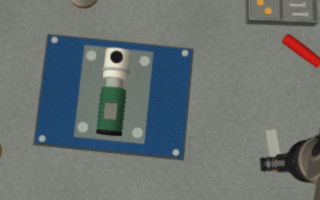

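```bash
python3 - <<'E'
from h import *
c=cv2.imread('pics/w2.png')[210:350,240:380]
cv2.imwrite('pics/w2c.png',cv2.resize(c,None,fx=4,fy=4,interpolation=cv2.INTER_CUBIC))
E
```

```text
(no output)
```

View pics/w2c.png

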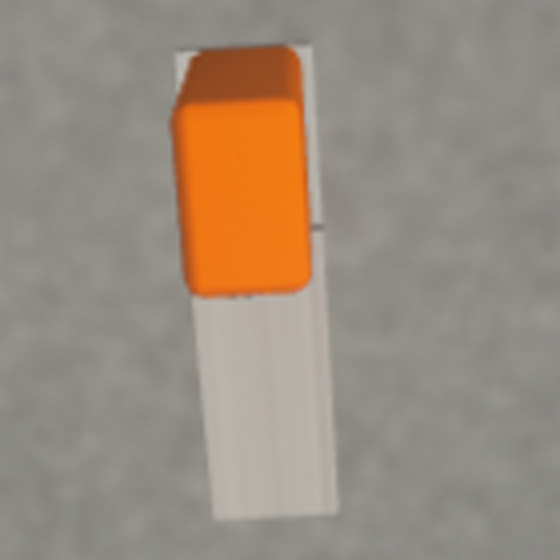

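```bash
python3 - <<'E'
from h import *
o,_=st()
f=frame('wrist')
g=lambda l:np.array(l)/4+[239.6,209.6]
T=cast(f,g([(175,103),(301,98),(312,290),(188,295)]),.047);print(T.round(4),T.mean(0))
N=cast(f,g([(215,520),(338,513)]),.003);print(N.round(4))
B=cast(f,g([(175,50),(311,46)]),.005);print(B.round(4))
c=T.mean(0)[:2];n=N.mean(0)[:2];b=B.mean(0)[:2]
for a in(c,b): d=n-a;print(np.linalg.norm(d),np.arctan2(d[1],d[0]))
e=T[2]+T[3]-T[0]-T[1];print(np.arctan2(e[1],e[0]))
move([*c,.205],Rdown(.1+np.pi/2))
E
```

```text
[[ 0.4079 -0.3243  0.047 ]
 [ 0.4055 -0.3061  0.047 ]
 [ 0.4351 -0.3017  0.047 ]
 [ 0.4376 -0.3203  0.047 ]] [ 0.42153903 -0.31311308  0.047     ]
[[ 0.5013 -0.3137  0.003 ]
 [ 0.4977 -0.2902  0.003 ]]
[[ 0.4092 -0.3276  0.005 ]
 [ 0.4064 -0.3041  0.005 ]]
0.07872948317913213 0.14183844500388104
0.09271386922490371 0.15027575270901916
0.14112102876819482
xyz [-0.0249  0.2523  0.0081] rot [ 0.0033 -0.0046  0.002 ]
```

```bash
python3 - <<'E'
from h import *
move([.423,-.3125,.182],Rdown(.145+np.pi/2))
E
```

```text
xyz [-0.0235  0.329   0.0035] rot [ 0.0033 -0.0332  0.0019]
```

Request:
step_arm:
  xyz:
    - [-0.0235,0.05,0.0035]
    - [-0.0235,0.15,0.0035]
    - [-0.0235,0.25,0.0035]
    - [-0.0235,0.31,0.0035]
    - [-0.0235,0.329,0.0035]
    - [-0.0235,0.329,0.0035]
  rotation:
    - [0.003,-0.033,0.002]
    - [0.003,-0.033,0.002]
    - [0.003,-0.033,0.002]
    - [0.003,-0.033,0.002]
    - [0.003,-0.033,0.002]
    - [0.003,-0.033,0.002]

```text
clock: 9.93
tcp_pos: [0.4233, -0.3124, 0.1822]
orientation: [-1.138, -1.316, 1.315]
contact_force: [-0.4, 0.7, 0.2]
grip_width: 0.0684
```

```bash
python3 - <<'E'
from h import *
o,_=st();print(o['tcp_pos'],o['contact_force'],o['grip_width'])
move([.423,-.3125,.182],Rdown(.145+np.pi/2))
f=frame('wrist','w3.png')
E
```

```text
[ 0.42328218 -0.31241742  0.18224632] [-0.44341082  0.6718978   0.16279461] 0.06838703196310703
xyz [-0.0001  0.0008  0.001 ] rot [ 0.0004 -0.     -0.0002]
```

View pics/w3.png

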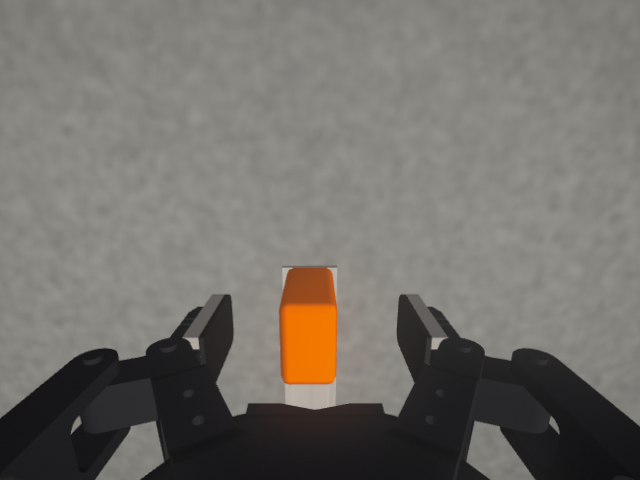

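Request:
step_arm:
  xyz:
    - [0,0,0]
    - [0,0,0]
    - [0,0,0]
    - [0,0,0]
    - [0,0,0]
    - [0,0,0]
  rotation:
    - [0,0,0]
    - [0,0,0]
    - [0,0,0]
    - [0,0,0]
    - [0,0,0]
    - [0,0,0]
  grip: 1
  force: 50

```text
clock: 10.72
tcp_pos: [0.4236, -0.3129, 0.1832]
orientation: [-1.14, -1.316, 1.315]
contact_force: [-0.6, 0.3, 6.3]
grip_width: 0.0196
```

```bash
python3 - <<'E'
from h import *
o,_=st();print(o['tcp_pos'],o['contact_force'],o['grip_width'])
print(pw(-.078,-.180))
move([*pw(-.078,-.180),.26],Rdown(PY+np.pi))
E
```

```text
[ 0.42358031 -0.31286516  0.18322215] [-0.63655389  0.34844922  6.27222494] 0.019551149762517768
[ 0.46953806 -0.12928301]
xyz [ 0.5831 -0.2562 -0.2403] rot [ 5.000e-04 -8.576e-01 -1.600e-03]
```

```bash
python3 - <<'E'
from h import *
o,_=st();print(o['joints'].round(3))
E
```

```text
[ 0.391  0.565  0.159  2.07  -0.173  0.516  2.393]
```

Request:
step_arm:
  xyz:
    - [0,0,0]
    - [0,0,0]
    - [0,0,0]
    - [0,0,0]
  rotation:
    - [0,0,0]
    - [0,0,0]
    - [0,0,0]
    - [0,0,0]
  grip: 0.2

```text
clock: 11.22
tcp_pos: [0.4235, -0.3128, 0.1832]
orientation: [-1.14, -1.316, 1.315]
contact_force: [0.2, 0.4, -0.4]
grip_width: 0.0684
```

Request:
step_arm:
  xyz:
    - [0,-0.15,0]
    - [0,-0.28,0]
    - [0,-0.28,0]
    - [0,-0.28,0]
    - [0,-0.28,0]
    - [0,-0.28,0]
    - [0,-0.28,0]
    - [0,-0.28,0]
    - [0,-0.28,0]
    - [0,-0.28,0]
    - [0,-0.28,0]
  rotation:
    - [0,0,0]
    - [0,0.1,0]
    - [0,1,0]
    - [0,1,0]
    - [0,1,0]
    - [0,1,0]
    - [0,1,0]
    - [0,1,0]
    - [0,1,0]
    - [0,1,0]
    - [0,1,0]

```text
clock: 12.6
tcp_pos: [0.4234, -0.3125, 0.267]
orientation: [-1.569, -0.116, 0.113]
contact_force: [0.8, -0.6, 0.7]
grip_width: 0.0683
```

```bash
python3 - <<'E'
from h import *
o,_=st();print(o['clock'],o['tcp_pos'],o['contact_force'],o['grip_width'],o['joints'].round(2))
move([.423,-.3125,.26],Rdown(.145-np.pi/2))
E
```

```text
12.6 [ 0.4234326  -0.31250526  0.2669919 ] [ 0.80640422 -0.61856601  0.67932887] 0.0683418647159446 [ 0.03  0.48  0.62  2.06 -0.42  0.72  1.07]
xyz [-0.0015  0.0233  0.0003] rot [-1.0000e-04  1.0006e+00  1.4000e-03]
```

Request:
step_arm:
  xyz:
    - [0,0,0]
    - [0,0,0]
    - [0,0,0]
    - [0,0,0]
    - [0,0,0]
    - [0,0,0]
    - [0,0,0]
    - [0,0,0]
    - [0,0,0]
    - [0,0,0]
  rotation:
    - [0,1,0]
    - [0,1,0]
    - [0,1,0]
    - [0,1,0]
    - [0,1,0]
    - [0,1,0]
    - [0,1,0]
    - [0,1,0]
    - [0,1,0]
    - [0,1,0]

```text
clock: 13.85
tcp_pos: [0.4234, -0.3124, 0.2667]
orientation: [-1.276, 1.098, -1.1]
contact_force: [-1.3, -0.4, 0.6]
grip_width: 0.0681
```

```bash
python3 - <<'E'
from h import *
o,_=st();print(o['clock'],o['tcp_pos'],o['contact_force'],o['grip_width'],o['joints'].round(2))
f=frame('wrist','w4.png')
move([.4235,-.3128,.183],Rdown(.145-np.pi/2))
E
```

```text
13.85 [ 0.42344526 -0.31241663  0.26674316] [-1.3343535  -0.3922163   0.64257351] 0.06812655195474511 [-0.23  0.66  1.03  2.07 -0.77  0.85 -0.16]
xyz [ 8.000e-04  2.794e-01 -1.000e-04] rot [-0.0007  0.0026  0.0007]
```

View pics/w4.png

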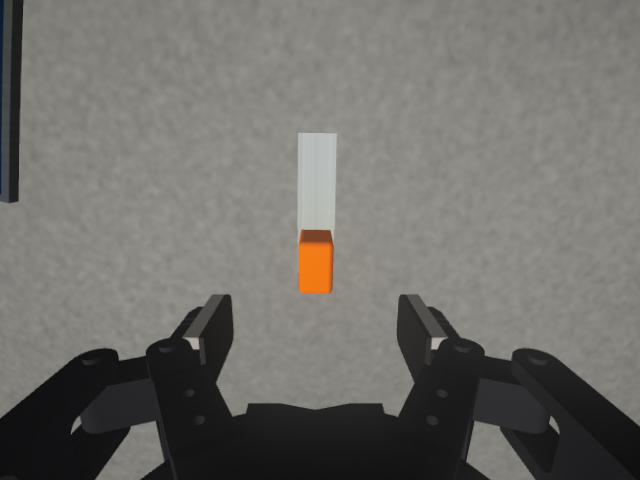

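```bash
python3 - <<'E'
from h import *
f=frame('wrist')
N=cast(f,[[298,133],[336,133]],.003);print(N.round(4))
T=cast(f,[[299,241],[332,241],[332,293],[299,293]],.047);print(T.round(4),T.mean(0))
d=N.mean(0)-T.mean(0);print(np.arctan2(d[1],d[0]),np.linalg.norm(d[:2]))
E
```

```text
[[ 0.4962 -0.2909  0.003 ]
 [ 0.4997 -0.3143  0.003 ]]
[[ 0.4391 -0.3013  0.047 ]
 [ 0.4417 -0.3191  0.047 ]
 [ 0.4116 -0.324   0.047 ]
 [ 0.4088 -0.3054  0.047 ]] [ 0.42528546 -0.31244523  0.047     ]
0.135074930046847 0.07332839639489663
```

Request:
step_arm:
  xyz:
    - [0,0.1,0]
    - [0,0.2,0]
    - [0,0.26,0]
    - [0,0.276,0]
    - [0,0.276,0]
  rotation:
    - [0,0.003,0]
    - [0,0.003,0]
    - [0,0.003,0]
    - [0,0.003,0]
    - [0,0.003,0]

```text
clock: 14.58
tcp_pos: [0.4236, -0.3129, 0.1845]
orientation: [-1.273, 1.101, -1.104]
contact_force: [0.2, -0.8, 1.1]
grip_width: 0.0683
```

Request:
step_arm:
  xyz:
    - [0,0,0]
    - [0,0,0]
    - [0,0,0]
    - [0,0,0]
    - [0,0,0]
    - [0,0,0]
  rotation:
    - [0,0,0]
    - [0,0,0]
    - [0,0,0]
    - [0,0,0]
    - [0,0,0]
    - [0,0,0]
  grip: 1
  force: 50

```text
clock: 15.32
tcp_pos: [0.4238, -0.3131, 0.185]
orientation: [-1.273, 1.1, -1.105]
contact_force: [-0.5, 2.0, 6.1]
grip_width: 0.0193
```

```bash
python3 - <<'E'
from h import *
o,_=st();print(o['clock'],o['tcp_pos'],o['contact_force'],o['grip_width'],o['joints'].round(2))
print(pw(-.078,-.180))
move([*pw(-.078,-.180),.26],Rdown(PY))
E
```

```text
15.325 [ 0.42380765 -0.31309904  0.18503683] [-0.46970425  1.9886977   6.12304252] 0.019331756923485162 [-0.12  0.76  0.86  2.1  -0.93  0.72 -0.06]
[ 0.46953806 -0.12928301]
xyz [-0.5841 -0.2502  0.2394] rot [-7.00e-04 -8.58e-01  2.00e-03]
```

Request:
step_arm:
  xyz:
    - [0,-0.1,0]
    - [0,-0.25,0]
    - [-0.1,-0.25,0.05]
    - [-0.2,-0.25,0.1]
    - [-0.3,-0.25,0.14]
    - [-0.4,-0.25,0.18]
    - [-0.5,-0.25,0.22]
    - [-0.584,-0.25,0.239]
    - [-0.584,-0.25,0.239]
    - [-0.584,-0.25,0.239]
    - [-0.584,-0.25,0.239]
  rotation:
    - [0,0,0]
    - [0,-0.1,0]
    - [0,-0.858,0]
    - [0,-0.858,0]
    - [0,-0.858,0]
    - [0,-0.858,0]
    - [0,-0.858,0]
    - [0,-0.858,0]
    - [0,-0.858,0]
    - [0,-0.858,0]
    - [0,-0.858,0]

```text
clock: 16.7
tcp_pos: [0.4692, -0.1297, 0.2599]
orientation: [-1.571, 0.062, -0.066]
contact_force: [-0.2, -0.2, -0.8]
grip_width: 0.0196
```

```bash
python3 - <<'E'
from h import *
o,_=st();print(o['clock'],o['tcp_pos'],o['contact_force'],o['grip_width'],o['joints'].round(2))
f=frame('wrist','w5.png')
f=frame('top'); cv2.imwrite('pics/t5.png',cv2.resize(f['pixels'][150:350,200:500,::-1],None,fx=2.5,fy=2.5))
f=frame('scene'); cv2.imwrite('pics/s5.png',cv2.resize(f['pixels'][180:310,160:480,::-1],None,fx=2.5,fy=2.5))
move([*pw(-.078,-.163),.21],Rdown(PY))
E
```

```text
16.7 [ 0.46919368 -0.12970314  0.25991873] [-0.18532398 -0.20081306 -0.76277135] 0.01964282938801931 [-0.43  0.46  0.71  2.16 -0.49  0.68  0.54]
xyz [0.0002 0.1662 0.0582] rot [ 0.0008 -0.0009  0.0018]
```

View pics/w5.png

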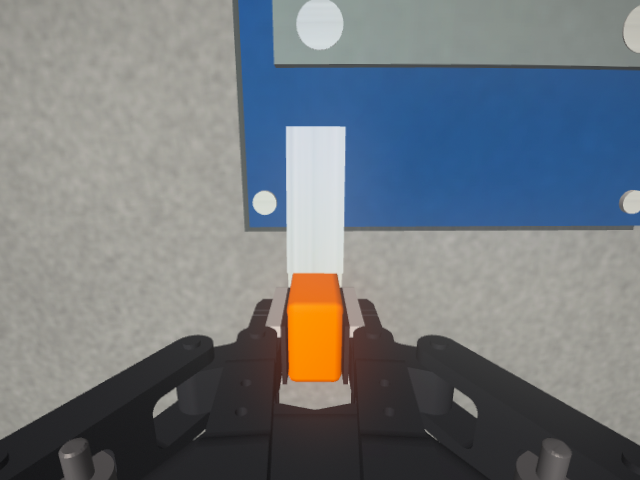

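View pics/s5.png

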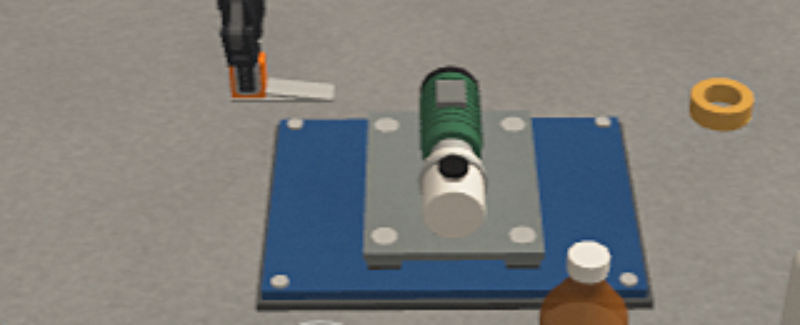

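```bash
python3 - <<'E'
from h import *
f=frame('wrist')
c,s=np.cos(PY),np.sin(PY)
def loc(p): d=p[:,:2]-PC; return np.c_[c*d[:,0]+s*d[:,1],-s*d[:,0]+c*d[:,1]].round(4)
print('disc D',loc(cast(f,[[320,24]],.041)))
print('plate edge',loc(cast(f,[[274,64.5],[630,68]],.041)))
print('nose',loc(cast(f,[[287,126],[345,126]],.0775)), 'block rear top',loc(cast(f,[[315,380]],.122)))
print('deck edge',loc(cast(f,[[246,229],[630,229]],.017)))
print('tcp',loc(st()[0]['tcp_pos'][None]))
E
```

```text
disc D [[-0.0754 -0.0574]]
plate edge [[-0.0975 -0.0749]
 [ 0.0772 -0.075 ]]
nose [[-0.0892 -0.1051]
 [-0.0658 -0.1052]] block rear top [[-0.0782 -0.1914]]
deck edge [[-0.1197 -0.1615]
 [ 0.1176 -0.1617]]
tcp [[-0.0782 -0.1803]]
```

Request:
step_arm:
  xyz:
    - [0.004,0.05,0.02]
    - [0.004,0.1,0.05]
    - [0.004,0.15,0.058]
    - [0.004,0.178,0.058]
    - [0.004,0.18,0.058]
    - [0.004,0.18,0.058]
  rotation:
    - [0,0,0]
    - [0,0,0]
    - [0,0,0]
    - [0,0,0]
    - [0,0,0]
    - [0,0,0]

```text
clock: 17.65
tcp_pos: [0.4721, -0.1128, 0.206]
orientation: [-1.571, 0.061, -0.066]
contact_force: [0.3, -0.7, -1.6]
grip_width: 0.0188
```

Request:
step_arm:
  xyz:
    - [0,0.003,0]
    - [0,0.006,0]
    - [0,0.008,0]
    - [0,0.008,0]
  rotation:
    - [0,0,0]
    - [0,0,0]
    - [0,0,0]
    - [0,0,0]

```text
clock: 18.15
tcp_pos: [0.4721, -0.1128, 0.2037]
orientation: [-1.571, 0.061, -0.066]
contact_force: [-0.2, 0.2, -0.8]
grip_width: 0.0197
```

Request:
step_arm:
  xyz:
    - [0,0.002,0]
    - [0,0.003,0]
    - [0,0.004,0]
    - [0,0.004,0]
  rotation:
    - [0,0,0]
    - [0,0,0]
    - [0,0,0]
    - [0,0,0]

```text
clock: 18.65
tcp_pos: [0.4722, -0.1129, 0.2027]
orientation: [-1.571, 0.061, -0.066]
contact_force: [-1.1, 0.0, 5.0]
grip_width: 0.0193
```

Request:
step_arm:
  xyz:
    - [0,0.002,0]
    - [0,0.003,0]
    - [0,0.003,0]
  rotation:
    - [0,0,0]
    - [0,0,0]
    - [0,0,0]

```text
clock: 19.02
tcp_pos: [0.4721, -0.1132, 0.2026]
orientation: [-1.57, 0.061, -0.067]
contact_force: [-3.7, 1.2, 15.3]
grip_width: 0.0189
```

Request:
step_arm:
  xyz:
    - [0,-0.001,0]
    - [0,-0.001,0.015]
    - [0,-0.001,0.03]
    - [0,-0.001,0.045]
    - [0,-0.001,0.06]
    - [0,-0.001,0.06]
  rotation:
    - [0,0,0]
    - [0,0,0]
    - [0,0,0]
    - [0,0,0]
    - [0,0,0]
    - [0,0,0]

```text
clock: 19.77
tcp_pos: [0.4737, -0.0946, 0.2028]
orientation: [-1.57, 0.061, -0.066]
contact_force: [-0.3, 0.1, -0.2]
grip_width: 0.0194
```

```bash
cat >> h.py <<'E'
def loc(p):
    p=np.atleast_2d(p);c,s=np.cos(PY),np.sin(PY);d=p[:,:2]-PC; return np.c_[c*d[:,0]+s*d[:,1],-s*d[:,0]+c*d[:,1]].round(4)
E
python3 - <<'E'
from h import *
o,_=st();print(o['clock'],o['tcp_pos'],o['contact_force'],loc(o['tcp_pos']))
f=frame('wrist','w6.png')
E
```

```text
19.775 [ 0.47365372 -0.09455146  0.20280803] [-0.26774316  0.125984   -0.23690849] [[-0.0766 -0.1451]]
```

View pics/w6.png

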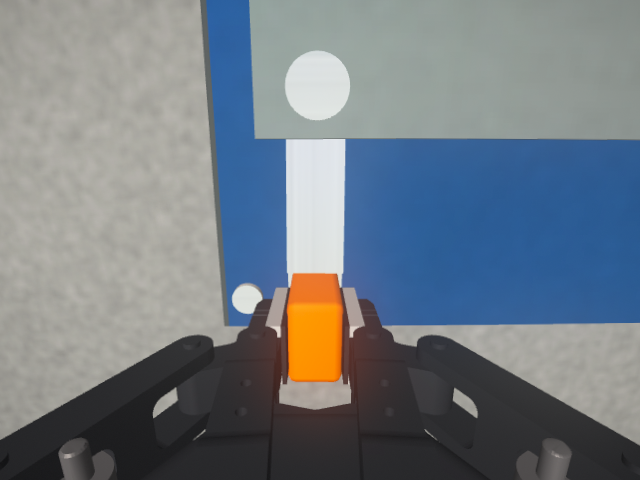

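Request:
step_arm:
  xyz:
    - [0,0,0.006]
    - [0,0,0.012]
    - [0,0,0.018]
    - [0,0,0.024]
    - [0,0,0.028]
    - [0,0,0.028]
  rotation:
    - [0,0,0]
    - [0,0,0]
    - [0,0,0]
    - [0,0,0]
    - [0,0,0]
    - [0,0,0]

```text
clock: 20.58
tcp_pos: [0.4743, -0.0863, 0.2028]
orientation: [-1.57, 0.061, -0.066]
contact_force: [-1.2, -0.5, -0.4]
grip_width: 0.0194
```

Request:
step_arm:
  xyz:
    - [0,0,0.004]
    - [0,0,0.008]
    - [0,0,0.01]
    - [0,0,0.01]
  rotation:
    - [0,0,0]
    - [0,0,0]
    - [0,0,0]
    - [0,0,0]

```text
clock: 21.08
tcp_pos: [0.4745, -0.0832, 0.2028]
orientation: [-1.57, 0.061, -0.065]
contact_force: [0.4, 0.0, -0.8]
grip_width: 0.0198
```

Request:
step_arm:
  xyz:
    - [0,0,0.003]
    - [0,0,0.006]
    - [0,0,0.006]
  rotation:
    - [0,0,0]
    - [0,0,0]
    - [0,0,0]

```text
clock: 21.45
tcp_pos: [0.4747, -0.0813, 0.2028]
orientation: [-1.569, 0.061, -0.065]
contact_force: [0.1, 0.4, -0.0]
grip_width: 0.0194
```

Request:
step_arm:
  xyz:
    - [0,0,0.003]
    - [0,0,0.006]
    - [0,0,0.006]
  rotation:
    - [0,0,0]
    - [0,0,0]
    - [0,0,0]

```text
clock: 21.82
tcp_pos: [0.4749, -0.0794, 0.2028]
orientation: [-1.569, 0.06, -0.065]
contact_force: [0.0, -0.2, 0.1]
grip_width: 0.0189
```

Request:
step_arm:
  xyz:
    - [0,0,0.002]
    - [0,0,0.004]
    - [0,0,0.004]
  rotation:
    - [0,0,0]
    - [0,0,0]
    - [0,0,0]

```text
clock: 22.2
tcp_pos: [0.475, -0.0781, 0.2028]
orientation: [-1.569, 0.06, -0.065]
contact_force: [0.5, 0.3, -0.2]
grip_width: 0.0198
```

Request:
step_arm:
  xyz:
    - [0,0,0.002]
    - [0,0,0.004]
    - [0,0,0.004]
  rotation:
    - [0,0,0]
    - [0,0,0]
    - [0,0,0]

```text
clock: 22.58
tcp_pos: [0.475, -0.0772, 0.2028]
orientation: [-1.57, 0.06, -0.065]
contact_force: [-0.1, -2.2, -0.7]
grip_width: 0.019
```

Request:
step_arm:
  xyz:
    - [0,0,0.002]
    - [0,0,0.003]
    - [0,0,0.003]
  rotation:
    - [0,0,0]
    - [0,0,0]
    - [0,0,0]

```text
clock: 22.95
tcp_pos: [0.475, -0.0767, 0.2029]
orientation: [-1.57, 0.061, -0.066]
contact_force: [0.3, -4.2, -0.3]
grip_width: 0.0197
```

Request:
step_arm:
  xyz:
    - [0,0,0.002]
    - [0,0,0.0035]
    - [0,0,0.0035]
  rotation:
    - [0,0,0]
    - [0,0,0]
    - [0,0,0]

```text
clock: 23.32
tcp_pos: [0.475, -0.0763, 0.2029]
orientation: [-1.571, 0.061, -0.067]
contact_force: [-1.2, -5.3, -0.7]
grip_width: 0.0193
```

```bash
python3 - <<'E'
from h import *
o,_=st();print(o['clock'],o['tcp_pos'],o['contact_force'],loc(o['tcp_pos']))
f=frame('wrist','w7.png')
f=frame('scene'); cv2.imwrite('pics/s7.png',cv2.resize(f['pixels'][180:310,160:480,::-1],None,fx=2.5,fy=2.5,interpolation=cv2.INTER_CUBIC))
p=f['pixels'];hsv=cv2.cvtColor(p,cv2.COLOR_RGB2HSV)
for b in blobs((hsv[...,1]<40)&(hsv[...,2]>165),15):
    if 250<b[0][0]<430 and 220<b[0][1]<280: print(b)
E
```

```text
23.325 [ 0.47503826 -0.07627805  0.20292747] [-1.16741385 -5.25756064 -0.68534026] [[-0.0767 -0.1267]]
(array([314.2, 229.4]), [310, 227, 9, 6, 39])
(array([364.7, 229.1]), [360, 227, 10, 5, 40])
(array([299. , 235.1]), [292, 232, 15, 7, 87])
(array([342.7, 239.9]), [333, 236, 21, 12, 89])
(array([342.8, 253.8]), [331, 246, 23, 18, 181])
(array([313.4, 273.8]), [309, 271, 10, 7, 54])
(array([368.5, 273.5]), [364, 271, 10, 6, 54])
```

View pics/w7.png

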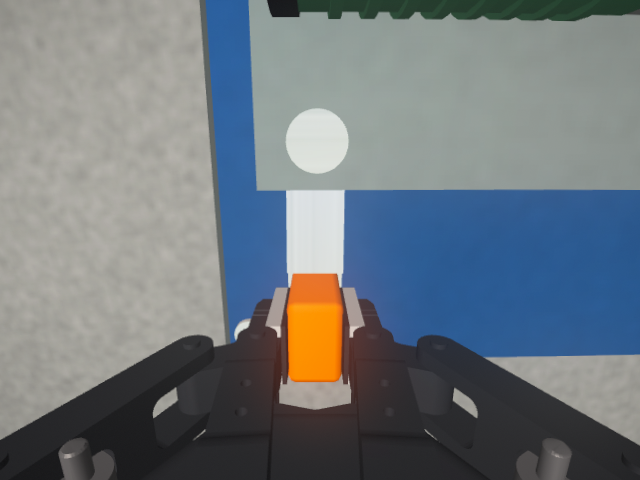

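View pics/s7.png

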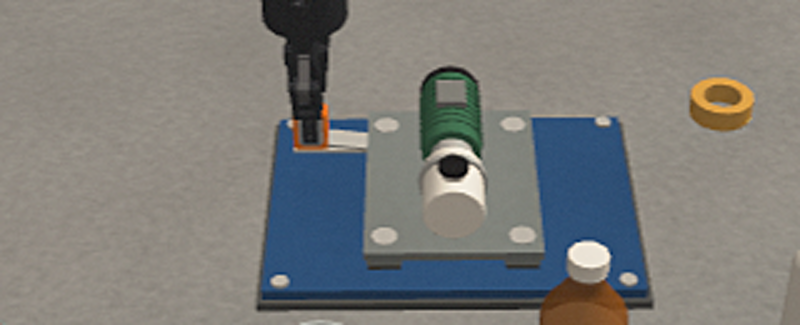

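Request:
step_arm:
  xyz:
    - [0,0,0]
    - [0,0,0]
    - [0,0,0]
    - [0,0,0]
  rotation:
    - [0,0,0]
    - [0,0,0]
    - [0,0,0]
    - [0,0,0]
  grip: 0.5
  force: 20

```text
clock: 23.92
tcp_pos: [0.4751, -0.076, 0.2029]
orientation: [-1.571, 0.061, -0.067]
contact_force: [0.3, -0.2, 0.7]
grip_width: 0.0427
```

Request:
step_arm:
  xyz:
    - [0,-0.05,0]
    - [0,-0.15,0]
    - [0,-0.3,0]
    - [0,-0.3,0]
    - [0,-0.3,0]
  rotation:
    - [0,0,0]
    - [0,0,0]
    - [0,0,0]
    - [0,0,0]
    - [0,0,0]

```text
clock: 24.55
tcp_pos: [0.4746, -0.0756, 0.2933]
orientation: [-1.57, 0.06, -0.067]
contact_force: [0.1, 0.2, -0.2]
grip_width: 0.0429
```

```bash
python3 - <<'E'
from h import *
o,_=st();print(o['clock'],o['tcp_pos'],o['contact_force'],loc(o['tcp_pos']),o['grip_width'])
f=frame('wrist','w8.png')
move([*pw(-.0765,-.060),.225],Rdown(PY))
E
```

```text
24.55 [ 0.47461615 -0.07562879  0.29329818] [ 0.06080035  0.16291641 -0.21584969] [[-0.0772 -0.1261]] 0.042889026420822464
xyz [0.0019 0.2256 0.2206] rot [ 0.0005 -0.0011  0.0019]
```

View pics/w8.png

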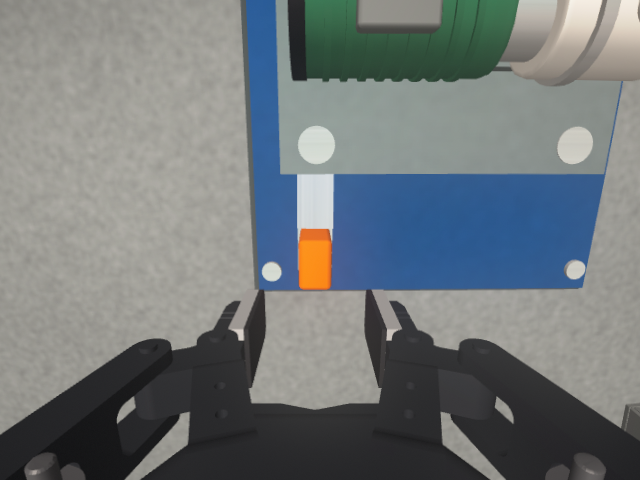

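Request:
step_arm:
  xyz:
    - [0.002,0,0.1]
    - [0.002,0.05,0.217]
    - [0.002,0.15,0.217]
    - [0.002,0.22,0.217]
    - [0.002,0.245,0.217]
    - [0.002,0.25,0.217]
  rotation:
    - [0,0,0]
    - [0,0,0]
    - [0,0,0]
    - [0,0,0]
    - [0,0,0]
    - [0,0,0]
  grip: 1

```text
clock: 25.35
tcp_pos: [0.4803, -0.0112, 0.2173]
orientation: [-1.571, 0.063, -0.065]
contact_force: [0.2, 0.1, 0.3]
grip_width: 0.0003
```

Request:
step_arm:
  xyz:
    - [0,0.003,0]
    - [0,0.006,0]
    - [0,0.009,0]
    - [0,0.0115,0]
    - [0,0.0115,0]
  rotation:
    - [0,0,0]
    - [0,0,0]
    - [0,0,0]
    - [0,0,0]
    - [0,0,0]

```text
clock: 25.98
tcp_pos: [0.4804, -0.0113, 0.2144]
orientation: [-1.57, 0.062, -0.066]
contact_force: [-2.2, 0.0, 8.3]
grip_width: -0.0001
```

Request:
step_arm:
  xyz:
    - [0,0.002,0]
    - [0,0.004,0]
    - [0,0.004,0]
    - [0,0.004,0]
  rotation:
    - [0,0,0]
    - [0,0,0]
    - [0,0,0]
    - [0,0,0]

```text
clock: 26.48
tcp_pos: [0.4804, -0.0115, 0.2143]
orientation: [-1.569, 0.063, -0.066]
contact_force: [-5.0, 0.2, 17.8]
grip_width: 0.0002
```

Request:
step_arm:
  xyz:
    - [0,-0.02,0]
    - [0,-0.15,0]
    - [0,-0.3,0]
    - [0,-0.4,-0.1]
    - [0,-0.5,-0.4]
    - [0,-0.5,-0.5]
    - [0,-0.5,-0.5]
    - [0,-0.5,-0.5]
  rotation:
    - [0,0,0]
    - [0,0,0]
    - [0,0,0]
    - [0,0,0]
    - [0,0,0]
    - [0,0,0]
    - [0,0,0]
    - [0,0,0]

```text
clock: 27.48
tcp_pos: [0.4677, -0.1609, 0.364]
orientation: [-1.568, 0.063, -0.066]
contact_force: [1.1, -0.1, -1.0]
grip_width: 0.0002
```

```bash
python3 - <<'E'
from h import *
o,_=st();print(o['clock'],o['tcp_pos'],o['contact_force'])
f=frame('wrist','w9.png')
f=frame('scene','s9.png')
p=f['pixels'];hsv=cv2.cvtColor(p,cv2.COLOR_RGB2HSV)
for b in blobs((hsv[...,1]<40)&(hsv[...,2]>165),15):
    if 250<b[0][0]<430 and 220<b[0][1]<280: print(b)
E
```

```text
27.475 [ 0.46769328 -0.16089649  0.3640001 ] [ 1.07179286 -0.05597557 -0.98192309]
(array([314.2, 229.5]), [310, 227, 9, 6, 38])
(array([364.7, 229.1]), [360, 227, 10, 5, 40])
(array([299. , 235.2]), [292, 232, 15, 7, 86])
(array([342.6, 239.9]), [333, 236, 21, 12, 88])
(array([342.7, 253.7]), [331, 246, 23, 18, 181])
(array([313.3, 273.7]), [309, 271, 10, 7, 52])
(array([368.5, 273.5]), [364, 271, 10, 6, 54])
```

View pics/s9.png

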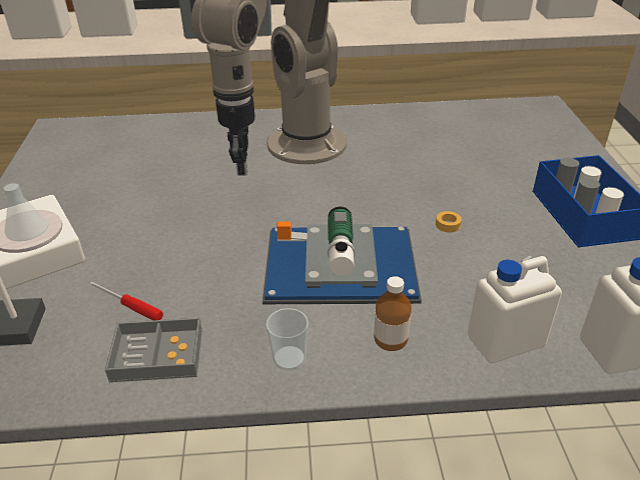

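View pics/w9.png

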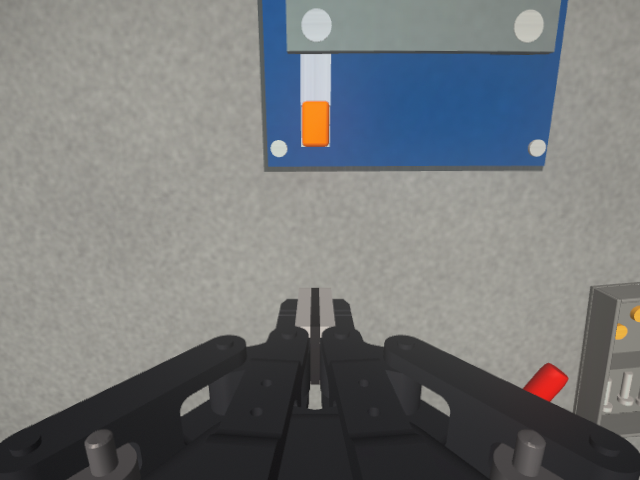

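The scene view shows the shim block at (285,231) with its tongue under the near-right foot. The pump discs are within about 0.2 px of where they started, the ring (448,221) and screwdriver have not moved, and the arm is clear.

```bash
python3 -c "
from bench import r
print(r.hand_in())"
```

```text
the job is handed in; nothing more can be done
None
```

The shim is in under the loose foot, that corner now stands firm, and the job is handed in at about 27.5 s of the 72 s allowed.

- **Finding the loose foot:** I pressed all four corners. Three held level at 8–20 N. The corner at x −, y − (near the robot, on the right) began to give at 4.5 N. It dropped about 4.5 mm and bottomed at 11 N.
- **Placing the shim:** I released it once and gripped it again turned by 180°, because the last joint could not have reached the insertion angle with the first grip. I then slid it in on the deck from the −y side. The resistance rose from zero to 5.3 N at about 22 mm in, where I stopped and let go.
- **Proof press:** The same corner then held at 8 N and at 18 N at the height of the other corners, giving only about 0.1 mm.
- **Final pictures:** The pump's press points are within about 0.2 px of where they started, so it was neither shoved nor jacked up. The shim stayed in place, and the ring and screwdriver had not moved. The wrench was not in the last pictures, but the arm did not go near it.

The cameras disagreed by about 2 mm on the pump's position, so I split the difference when lining up the shim. No check failed.

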